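# Click the dip counter on to its stud

## Robot

A 6-joint arm with a two-finger parallel gripper is mounted at the origin on a cart in front of the work surface, level with it; the furniture and walls round the work are solid. World frame = base frame: x ahead of the robot, y to its left, z up, the work surface at z = 0. Lengths are in m, angles in rad, forces in N, time in s.
With the tool pointing down it reaches from about 0.275 to 0.825 m from the base axis. Payload 4.9 kg.
Tool frame: the origin (TCP) lies midway between the tips of the shut fingers; the grasp point (between the pads) lies 19 mm behind it (grip_point_offset is the distance from the TCP to the grasp point, in m); z points along the fingers, x is the direction in which the jaws open and shut, and the axes are right-handed (so a half turn about z gives the same grasp; the last joint's range is limited). The gripper opens to 85 mm and grips with 20 to 120 N. Pads are 22 mm wide; open, the fingers measure 114 mm over their backs; the gripper's body (76 mm by 85 mm) begins 54 mm behind the grasp point. The pads swing forward as they close: fully open they stand 13 mm farther back than shut.
Start: joints at [-1.477, 0.326, -0.193, 1.052, 0, 1.437], TCP at [0.124, -0.536, 0.203] pointing down, gripper open.
Joint ranges: [-2.65, 2.65], [-0.97, 1.79], [-1.3, 1.35], [-1.93, 2.1], [-1.47, 1.37], [-3.14, 3.14]. Speed limits (rad/s): [2.57, 2.57, 3.14, 3.14, 3.14, 3.14].

## Interface

Orientations are given as a rotation vector (axis times angle).
In Python, from cell import * gives the robot as it stands. Calls block until the motion is done:
- movep(position, orientation): joint-space move of the TCP to a pose.
- move_l(position, velocity=0.15, rot=None, until_force=None): straight line of the TCP; rot=None keeps the orientation; velocity is the mean speed in m/s. With until_force (N) it stops when the force on the tool has changed by that much, and returns True; else False.
- set_joints(angles): joint-space move.
- let_go() and grab(newtons=None): open the fingers fully, or close them until they stop; newtons is the grip in N (None keeps the last).
- sleep(seconds).
- ik(position, orientation): joint angles nearest the present ones, or None.
- get_state(): the state.
- grab_frame(name): name is "scene" or "top" or "wrist"; returns a dict with "img" (420x560x3 uint8, red, green, blue), "fx", "fy", "cx", "cy" (pixels), "cam_to_world" (4x4, takes a point from camera to world coordinates); the wrist camera has in their place "T_tool_cam" (4x4, takes a point from camera to tool coordinates, whose origin is the TCP and whose axes are the tool frame's). Camera axes: x right, y down, z forward; pixel columns grow to the right and rows downward; lengths in m; the calibration is good to about 2 mm. A picture is of the moment at which its call begins: read the wrist's pose just before it. There is no depth.
A pose or a line that the arm cannot do raises MotionError and nothing moves.
- sign_off(): hands the job in, once; it reports no verdict.
Trained networks look in the newest picture that a camera, given by its name, has taken for a name from the list of things; names that differ only in an ending like _2 or _b are one class to them, and where a whole thing is asked for, a point or a joint stands for the part that bears it (a point fixed in the world has none). Each returns a list of dicts, best first, with "score" (0 to 1); they miss things now and then, are a little off and sometimes report something else, mostly with a low value. They report only what shows in the picture. A call takes as long as a camera call. They do not tell look-alikes from the thing itself.
- spot_in(camera, name): "centre" ([column, row] in pixels, amid what is visible of it).
- silhouettes(camera, name): "mask" (420x560 bool, what is visible of it) and "centre" ([column, row] in pixels, amid what is visible of it).
- tip_of(camera, name): "centre" ([column, row] in pixels: a listed point, or the origin of a listed thing).
The state is a dict: "clock": time; "q": joint angles; "joint_velocities": joint speeds; "tau": joint torques, N m; "position": TCP position; "eef_rot": TCP orientation; "contact_force": force on the tool from outside, world axes, zero at the start; "wrist_torque": the same for the moment, N m; "finger_gap": opening from 0.0 (shut) to 1.0 (fully open).
Only numpy, scipy, OpenCV 4.12 (cv2) and the standard library are available. Lean on these libraries where they do the work, as an engineer would, in place of code of your own. Each camera call takes 0.05 s, during which the arm holds its last target.

## Task

Each dip of glaze is tallied on the click-stop star wheel of the round dip counter. With a fingertip, lightly flick the edge of the wheel anticlockwise (seen from above), click by click, until the lobe that carries the upright stud stands at the fixed pointer and not a click further, letting the wheel come to rest in each of the last two clicks before that one. Grasp and lift nothing, do not shove the counter along, and leave the tiles, the cap and the loop tool where they lie.

Things in the scene. Friction and masses are not known exactly. Their poses are not given: they have to be found in the camera images.
- counter: The dip counter: a heavy (about 2.2 kg) round grey base, 132 mm in diameter and 26 mm high, standing loose. Origin: centre of its underside; z up; its +x axis points from the wheel's axle to the pointer. The pointer is a thin steel tab on the rim, 60 to 66 mm from the axle, up to 60 mm high.
- star (a joint): Angle of the wooden star wheel on the counter (rad), positive anticlockwise from above; 0: studded lobe at the pointer. Eight lobes 45 degrees (0.785 rad) apart; it clicks into place every 45 degrees. It starts at rest 3, 4 or 5 clicks short (-2.36, -3.14 or -3.93). 2 to 3 N at a lobe's end moves it; once pushed past half a click (23 degrees) it springs on into the next.
- hub (a point): Point on the wheel's axle at the mid-height of the lobes, 41 mm above the surface. Hub 60 mm in diameter. Lobes reach 54 mm from the axle, are 8 mm wide, and stand from 32 to 50 mm above the surface; the gap between two lobes is about 23 mm wide at 40 mm from the axle and 34 mm at their ends. The axle's cap reaches 59 mm above the surface.
- stud (a point): Top of the steel stud, 12 mm in diameter, that stands on one lobe 47 mm from the axle; its top is 66 mm above the surface and 16 mm above the lobe.
- pointer (a point): The round head of the pointer, 56 mm above the surface, 60 mm from the axle.
- near_tile_l: Round test tile, 46 mm in diameter, 8 mm thick, lying loose to the left of the counter; origin at the centre of its underside. A bystander.
- near_tile_r: Round test tile, 44 mm in diameter, 8 mm thick, lying loose to the right of the counter; origin at the centre of its underside. A bystander.
- near_cap: White ribbed bottle cap, 36 mm in diameter, 22 mm high, standing loose in front of the counter and to its left; origin at the centre of its underside. A bystander.
- loop: Wire loop trimming tool, 190 mm long, 12 mm high, lying loose farther to the left; origin at its centre, on the surface. A bystander.
Mind the look-alikes: they are no part of the job. What is meant by the counter is not black, and is the larger of those in its own colour.

How it is judged:
By the outcome, as a careful person would: the job done as asked, in the order asked, and still so for the second after the job is handed in, with the robot touching nothing.
It also fails if it takes over 54 s, if anything falls off the work surface, if the arm or the gripper's body presses on something with over 40 N, if the wrist force passes 120 N, or if a joint passes its speed limit or range.

## Working session

There is one attempt and no reset: what is moved stays moved. The work goes in short steps, each a Python script; the robot and the scene stay as the last script left them, time stands still between calls to the robot, and variables do not carry over. Pictures are saved under pics/ and viewed, and the job is handed in when it is done.

```bash
mkdir -p pics; ls
cat > h.py <<'E'
from cell import *
import numpy as np, cv2
def save(n,img): cv2.imwrite('pics/'+n+'.png',cv2.cvtColor(img,cv2.COLOR_RGB2BGR))
def ray(f,px,z):
    T=np.array(f['cam_to_world']);d=T[:3,:3]@np.array([(px[0]-f['cx'])/f['fx'],(px[1]-f['cy'])/f['fy'],1.])
    o=T[:3,3];return o+d*(z-o[2])/d[2]
def proj(f,p):
    T=np.linalg.inv(np.array(f['cam_to_world']));c=T[:3,:3]@np.array(p)+T[:3,3]
    return np.array([f['fx']*c[0]/c[2]+f['cx'],f['fy']*c[1]/c[2]+f['cy']])
E
python3 - <<'E'
from h import *
for c in ['top','scene']:
    f=grab_frame(c);save(c+'0',f['img'])
    for n,z in [('counter',0),('hub',.041),('stud',.066),('pointer',.056),('near_tile_l',0),('near_tile_r',0),('near_cap',0),('loop',0)]:
        for d in tip_of(c,n)[:4]: print(c,n,round(d['score'],2),np.round(d['centre'],1),np.round(ray(f,d['centre'],z),3))
print(get_state()['clock'],get_state()['eef_rot'])
E
```

```text
pics
top counter 0.85 [340.6 221.9] [ 0.559 -0.095  0.   ]
top counter 0.77 [420.9 184.8] [ 0.647 -0.283  0.   ]
top counter 0.67 [250.  246.1] [0.503 0.112 0.   ]
top hub 0.98 [341.3 219.5] [ 0.555 -0.092  0.041]
top hub 0.94 [246.5 247.2] [0.494 0.116 0.041]
top hub 0.6 [428.1 183.3] [ 0.638 -0.288  0.041]
top stud 0.94 [437.5 188.1] [ 0.62  -0.301  0.066]
top stud 0.68 [355.9 230.4] [ 0.526 -0.12   0.066]
top stud 0.56 [238.9 237. ] [0.511 0.131 0.066]
top pointer 0.98 [237.1 233.9] [0.52  0.136 0.056]
top pointer 0.64 [328.4 196.8] [ 0.603 -0.063  0.056]
top pointer 0.6 [441.2 195.9] [ 0.605 -0.311  0.056]
top near_tile_l 0.8 [378.6 194.3] [ 0.625 -0.184  0.   ]
top near_tile_l 0.62 [305.  248.2] [ 0.498 -0.013  0.   ]
top near_tile_r 0.8 [378.6 194.3] [ 0.625 -0.184  0.   ]
top near_tile_r 0.62 [305.  248.2] [ 0.498 -0.013  0.   ]
top near_cap 0.52 [338.6 267.1] [ 0.455 -0.087  0.   ]
top loop 0.74 [150.4 271.5] [0.446 0.334 0.   ]
scene counter 0.83 [285.  211.5] [ 0.561 -0.085  0.   ]
scene counter 0.77 [290.2 175.1] [ 0.657 -0.291  0.   ]
scene counter 0.59 [268.7 255.6] [0.4
[... 238 characters left out ...]
303.6 189.7] [ 0.525 -0.126  0.066]
scene stud 0.54 [259.5 241.7] [0.501 0.152 0.066]
scene stud 0.22 [283.3 192.8] [ 0.566 -0.079  0.066]
scene pointer 0.91 [265.5 195.9] [ 0.609 -0.051  0.056]
scene pointer 0.69 [305. 164.] [ 0.605 -0.292  0.056]
scene pointer 0.63 [253.6 243. ] [0.518 0.153 0.056]
scene near_tile_l 0.5 [289.2 228.6] [ 0.509 -0.016  0.   ]
scene near_tile_l 0.48 [284.5 193.9] [ 0.612 -0.172  0.   ]
scene near_tile_r 0.5 [289.2 228.6] [ 0.509 -0.016  0.   ]
scene near_tile_r 0.48 [284.5 193.9] [ 0.612 -0.172  0.   ]
scene near_cap 0.64 [313.6 223.7] [ 0.462 -0.074  0.   ]
scene loop 0.79 [232.9 322.7] [0.445 0.347 0.   ]
0.9 [-2.45947081e+00  1.95458464e+00 -3.07230769e-05]
```

Run:
```python
import cv2
t=cv2.imread('pics/top0.png'); cv2.imwrite('pics/top_crop.png',cv2.resize(t[150:300,210:470],None,fx=3,fy=3,interpolation=cv2.INTER_CUBIC))
t=cv2.imread('pics/scene0.png'); cv2.imwrite('pics/sc_crop.png',cv2.resize(t[130:280,200:360],None,fx=4,fy=4,interpolation=cv2.INTER_CUBIC))
```

```text
(no output)
```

View pics/top0.png

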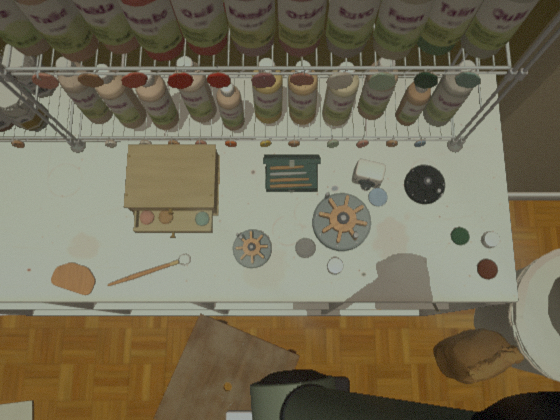

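View pics/top_crop.png

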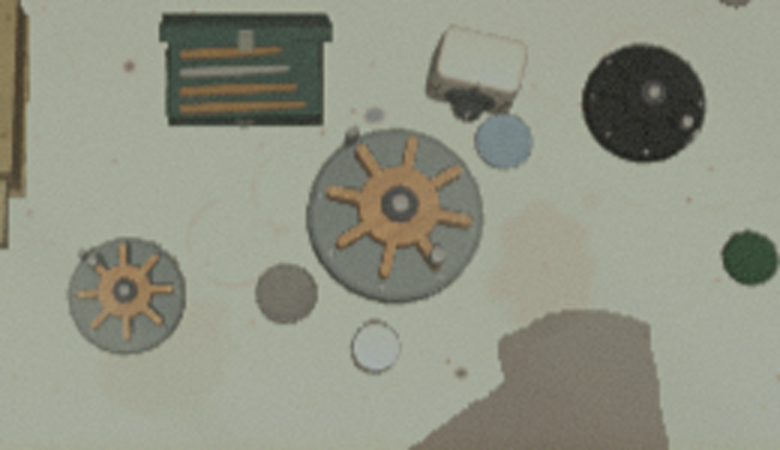

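View pics/sc_crop.png

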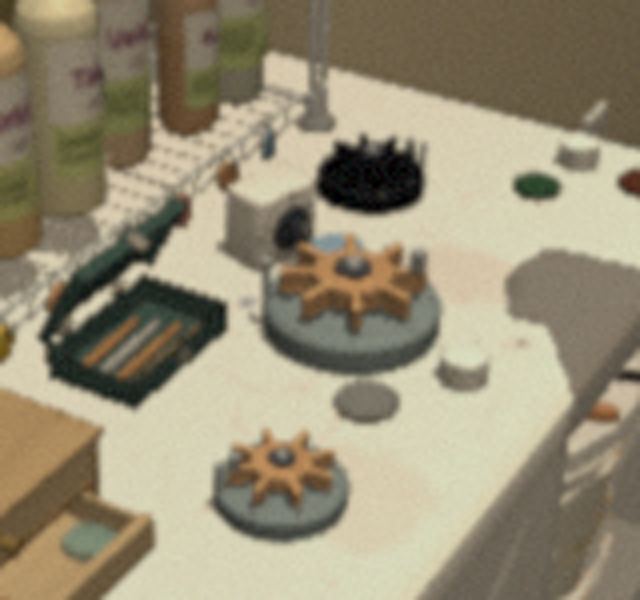

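The three candidates in the top view are:
- Large grey base at (341,220)
- Small grey base at (250,247)
- Black base at (421,185)

The crop shows that the large grey one fits: it isn't black, and it's the larger of the two greys. Its pointer is at the upper left (328,196) and its stud at the lower right (356,232), which puts the star about 4 clicks short. Next I'll get a closer wrist view.

```bash
cat >> h.py <<'E'
from scipy.spatial.transform import Rotation as Ro
def rv(a):  # tool z down, tool x at world angle a (rad)
    x=np.array([np.cos(a),np.sin(a),0]);z=np.array([0,0,-1.]);return Ro.from_matrix(np.c_[x,np.cross(z,x),z]).as_rotvec()
def wframe():
    s=get_state();f=grab_frame('wrist');T=np.eye(4);T[:3,:3]=Ro.from_rotvec(s['eef_rot']).as_matrix();T[:3,3]=s['position']
    f['cam_to_world']=T@np.array(f['T_tool_cam']);return f
E
python3 - <<'E'
from h import *
print(np.round(wframe()['T_tool_cam'],3))
s=get_state();print(np.round(s['q'],2), Ro.from_rotvec(s['eef_rot']).as_matrix().round(2))
H=np.array([.557,-.092])
for a in (192.5,215,237.5):
  for off in (0,180):
    t=np.radians(a);p=[*(H+.062*np.array([np.cos(t),np.sin(t)])),.038]
    for z in (.038,.2):
        p[2]=z; q=ik(p,rv(t+np.radians(off)));print(a,off,z,None if q is None else np.round(q,2))
E
```

```text
[[ 1.     0.002 -0.001  0.   ]
 [-0.001  0.953  0.304 -0.077]
 [ 0.002 -0.304  0.953 -0.171]
 [ 0.     0.     0.     1.   ]]
[-1.48  0.33 -0.19  1.05 -0.    1.44] [[ 0.23 -0.97 -0.  ]
 [-0.97 -0.23  0.  ]
 [-0.    0.   -1.  ]]
192.5 0 0.038 [-0.35  0.43 -0.52  0.62 -0.   -2.14]
192.5 0 0.2 [-0.35  0.25 -0.31  1.01 -0.   -2.14]
192.5 180 0.038 [-0.35  0.43 -0.52  0.62 -0.    1.  ]
192.5 180 0.2 [-0.35  0.25 -0.31  1.01 -0.    1.  ]
215 0 0.038 [-0.39  0.45 -0.48  0.64  0.   -2.57]
215 0 0.2 [-0.39  0.28 -0.27  1.02  0.   -2.57]
215 180 0.038 [-0.39  0.45 -0.48  0.64  0.    0.57]
215 180 0.2 [-0.39  0.28 -0.27  1.02  0.    0.57]
237.5 0 0.038 [-0.4   0.48 -0.43  0.66 -0.   -2.98]
237.5 0 0.2 [-0.4   0.32 -0.22  1.04 -0.   -2.98]
237.5 180 0.038 [-0.4   0.48 -0.43  0.66  0.    0.16]
237.5 180 0.2 [-0.4   0.32 -0.22  1.04  0.    0.16]
```

Run:
```python
from h import *
H=np.array([.557,-.092]);t=np.radians(192.5)
movep([*(H+.085*np.array([np.cos(t),np.sin(t)])),.2],rv(t+np.pi))
grab(20); sleep(.3)
f=wframe();save('w1',f['img'])
for n,z in [('counter',0),('hub',.041),('stud',.066),('pointer',.056)]:
    for d in tip_of('wrist',n)[:3]: print(n,round(d['score'],2),np.round(d['centre'],1),np.round(ray(f,d['centre'],z),4))
print(get_state()['clock'],get_state()['finger_gap'],get_state()['position'])
for p in ([0.557,-.092,.041],):print(proj(f,p))
f=grab_frame('top');save('top1',f['img'])
```

```text
counter 0.97 [350.3 182. ] [ 0.5564 -0.0968  0.    ]
counter 0.65 [374.  247.8] [ 0.6127 -0.1762  0.    ]
counter 0.58 [375.  316.8] [ 0.6475 -0.2802  0.    ]
hub 0.86 [377.1 334.5] [ 0.6376 -0.2788  0.041 ]
hub 0.57 [360.1 184.5] [ 0.5568 -0.0903  0.041 ]
stud 0.63 [320.7 207.3] [ 0.5159 -0.1187  0.066 ]
stud 0.51 [358.7 352. ] [ 0.6097 -0.2904  0.066 ]
pointer 0.81 [414.5 167.1] [ 0.6023 -0.0575  0.056 ]
4.25 -0.0009006626690337918 [ 0.47399518 -0.11040337  0.19998853]
[359.80276993 186.01983009]
```

View pics/w1.png

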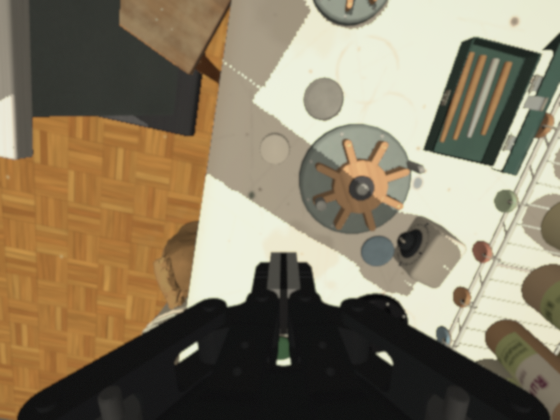

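View pics/top1.png

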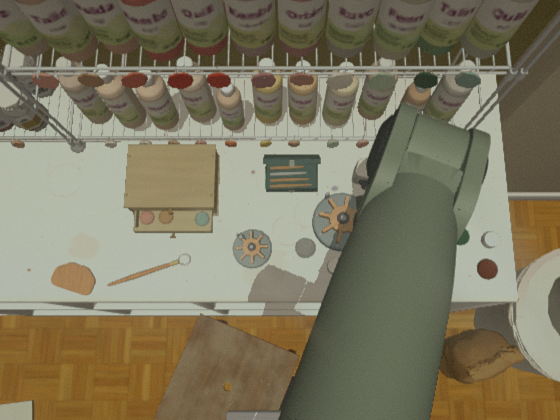

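```bash
cat >> h.py <<'E'
def rect(f,H,z,half=.08,n=640):
    # top-down metric view; image up = +x world, left = +y
    c=np.array([[H[0]+half,H[1]+half],[H[0]+half,H[1]-half],[H[0]-half,H[1]-half],[H[0]-half,H[1]+half]])
    src=np.float32([proj(f,[*p,z]) for p in c]);dst=np.float32([[0,0],[n,0],[n,n],[0,n]])
    return cv2.warpPerspective(f['img'],cv2.getPerspectiveTransform(src,dst),(n,n),flags=cv2.INTER_CUBIC)
E
python3 - <<'E'
from h import *
f=wframe();m=[d for d in silhouettes('wrist','counter')]
H=np.array([.5565,-.0915])
a=rect(f,H,.050);b=rect(f,H,.026)
for im in(a,b):
    cv2.circle(im,(320,320),4*54 if im is a else 4*66,(255,0,0),1); cv2.circle(im,(320,320),3,(255,0,0),-1)
o=np.hstack([a,b]);save('r1',cv2.resize(o,(800,400)))
# circle fit via masks
for d in m:
    c,_=cv2.findContours(d['mask'].astype(np.uint8),cv2.RETR_EXTERNAL,cv2.CHAIN_APPROX_NONE);c=max(c,key=cv2.contourArea)[:,0]
    P=np.array([ray(f,p,.026)[:2] for p in c]);A=np.c_[2*P,np.ones(len(P))];s=np.linalg.lstsq(A,(P**2).sum(1),rcond=None)[0]
    print(d['score'],d['centre'],s[:2],np.sqrt(s[2]+s[:2]@s[:2]))
# orange lobes phase
hsv=cv2.cvtColor(rect(f,H,.050),cv2.COLOR_RGB2HSV);print(hsv[320,320])
for r in (36,40,44,48):
    th=np.radians(np.arange(0,360,.5));x=320-4*r*np.sin(th);y=320-4*r*np.cos(th)
    h=hsv[y.round().astype(int),x.round().astype(int)];w=((h[:,0]<20)&(h[:,1]>110)).astype(float)
    print(r,w.mean(),np.degrees(np.angle((w*np.exp(8j*th)).sum()))/8)
E
```

```text
0.87 [351.1, 10.4] [0.49778571 0.08050735] 0.02431619079347416
0.67 [354.7, 179.6] [ 0.55592048 -0.08991707] 0.06527922306855813
0.59 [386.9, 303.9] [ 0.64176677 -0.25128512] 0.02661098228262064
[ 24  31 124]
36 0.2916666666666667 -12.803483343982485
40 0.2611111111111111 -12.76841647781545
44 0.2013888888888889 -12.299644712078436
48 0.14305555555555555 -12.387021860216793
```

View pics/r1.png

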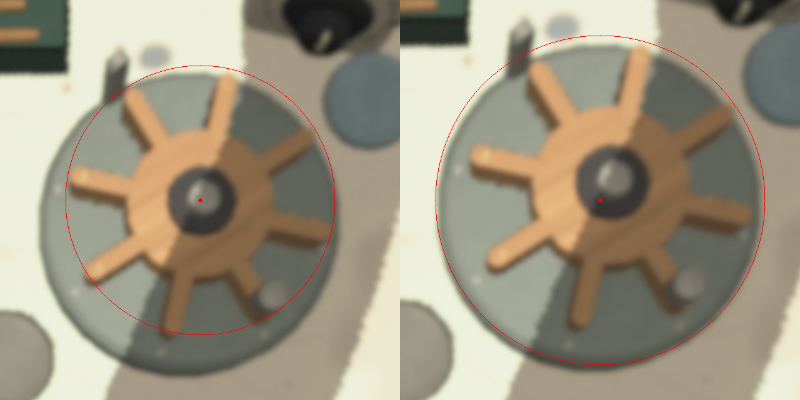

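Run:
```python
from h import *
f=wframe();print(f['fx'])
T=f['cam_to_world']@np.linalg.inv(f['T_tool_cam'])
im=cv2.resize(f['img'][230:330,220:350],None,fx=6,fy=6,interpolation=cv2.INTER_CUBIC)
for x in(-.0145,.0145,0):
  for y in (-.011,.011):
    for z in (0,-.02):
      p=proj(f,(T@[x,y,z,1])[:3]);cv2.circle(im,tuple(int(v) for v in (p-[220,230])*6),4,(255,0,0) if z==0 else (0,255,0),-1)
save('fing',im)
```

```text
303.2681664228621
```

View pics/fing.png

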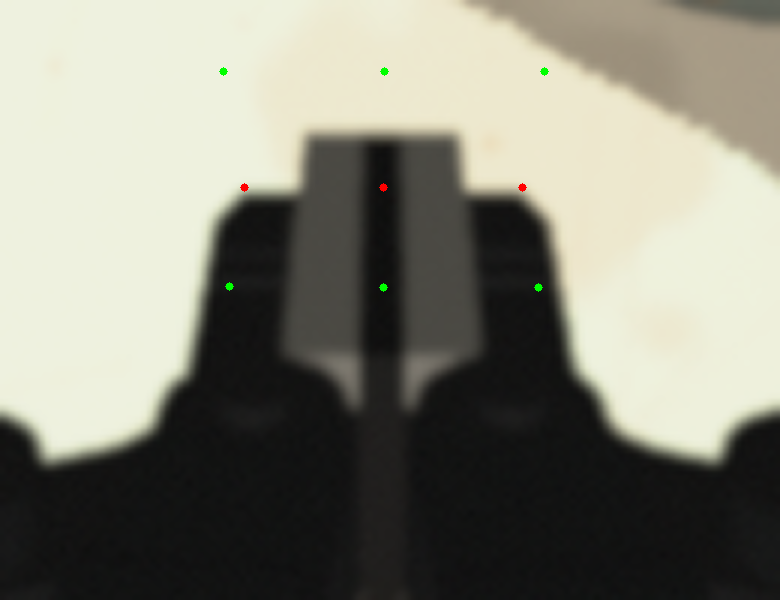

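Run:
```python
from h import *
f=grab_frame('scene');p0=get_state()['position'];R=Ro.from_rotvec(get_state()['eef_rot']).as_matrix()
c=proj(f,p0);print(c)
x0,y0=int(c[0])-70,int(c[1])-60
im=cv2.resize(f['img'][y0:y0+110,x0:x0+140],None,fx=5,fy=5,interpolation=cv2.INTER_CUBIC)
for x in(-.0145,0,.0145):
  for y in (-.011,.011):
    for z in (0,-.038):
      p=proj(f,p0+R@[x,y,z]);cv2.circle(im,tuple(int(v) for v in (p-[x0,y0])*5),3,(255,0,0) if z==0 else (0,255,0),-1)
save('fing2',im)
```

```text
[320.58480014 154.11420301]
```

View pics/fing2.png

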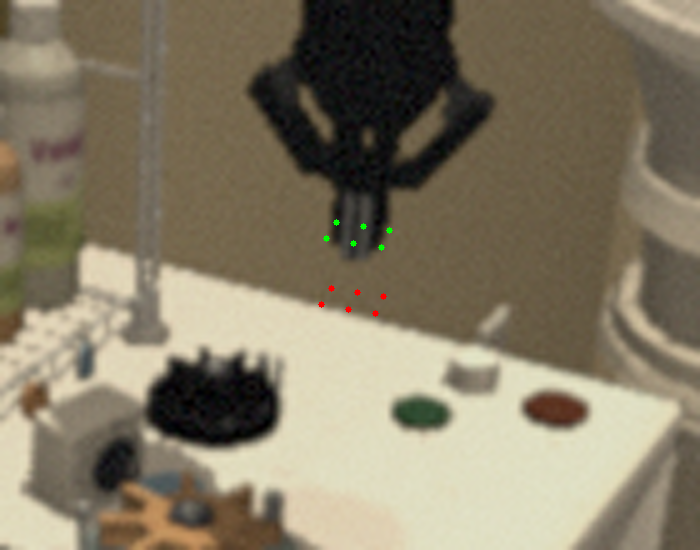

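Both cameras show the finger tips about 28 mm behind the stated TCP. I'll check that by lightly touching an empty bit of table before going near the wheel.

Run:
```python
from h import *
t=np.radians(190)
move_l([.45,-.17,.06],.25,rot=rv(t+np.pi))
print(get_state()['contact_force'])
for z in (.036,.02,.008,-.004,-.016,-.026):
    try: r=move_l([.45,-.17,z],.05,until_force=3)
    except MotionError as e: print('err',e);break
    s=get_state();print(z,r,np.round(s['position'],4),np.round(s['contact_force'],2))
    if r: break
f=wframe();save('w2',f['img']);f=grab_frame('scene');save('s2',f['img'])
s=get_state();print(s['clock'])
move_l([.45,-.17,s['position'][2]+.01],.1)
```

```text
[0.20244484 0.26399501 0.6895736 ]
0.036 False [ 0.4499 -0.1699  0.0358] [-1.24  1.38  0.37]
0.02 False [ 0.4496 -0.1698  0.0196] [ 0.46  0.15 -0.64]
0.008 False [ 0.4496 -0.1698  0.0076] [ 0.31 -0.63 -1.1 ]
-0.004 False [ 0.4496 -0.1698 -0.0044] [-0.42 -0.01 -0.49]
-0.016 False [ 0.4496 -0.1697 -0.0164] [ 0.32 -0.4  -0.07]
-0.026 False [ 0.4496 -0.1698 -0.0264] [-0.84  0.28  0.66]
7.9917
```

View pics/w2.png

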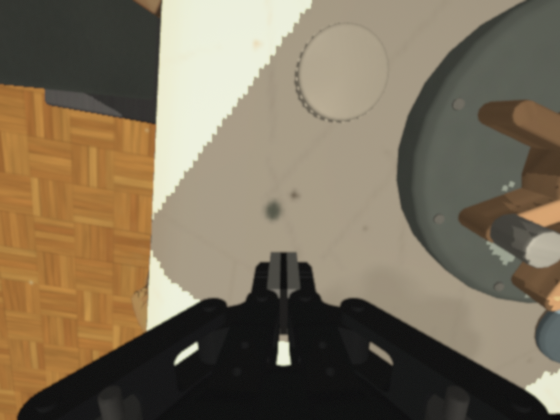

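Run:
```python
from h import *
move_l([.45,-.17,-.026],.08)
for z in (-.032,-.038,-.044):
    r=move_l([.45,-.17,z],.03,until_force=3)
    s=get_state();print(z,r,np.round(s['position'],4),np.round(s['contact_force'],2))
    if r: break
f=grab_frame('scene');save('s2',f['img'][100:300,200:400])
move_l([.45,-.17,.02],.15);print(get_state()['clock'])
```

```text
-0.032 True [ 0.4502 -0.1701 -0.0283] [-1.59  0.32  9.55]
9.25
```

The tips touch the table at TCP z = −0.028, so they sit 28 mm short of the TCP, which agrees with both cameras. I'll work with TCP z = 0.012, putting the tips at 40 mm, and do the first click.

```bash
cat >> h.py <<'E'
H=np.array([.556,-.0905]);Z=.012
def P(r,a): t=np.radians(a);return [H[0]+r*np.cos(t),H[1]+r*np.sin(t),Z]
def o(a): return rv(np.radians(a+180))
def flick(r=.055,a0=190.,sweep=45.,n=3,v=.06):
    move_l(P(.085,a0),.2,rot=o(a0)); 
    if move_l(P(r,a0),.08,until_force=5): print('ENTRY CONTACT',get_state()['contact_force'],get_state()['position']);return False
    f0=np.array(get_state()['contact_force'])
    for i in range(1,n+1):
        a=a0+sweep*i/n; hit=move_l(P(r,a),v,rot=o(a),until_force=12)
        s=get_state();print(round(a),hit,np.round(np.array(s['contact_force'])-f0,1))
        if hit:return False
    sleep(.5);move_l(P(.085,a0+sweep),.08);sleep(.1);return True
def look(name):
    f=wframe();a=rect(f,H,.050);cv2.circle(a,(320,320),216,(255,0,0),1);b=f['img'];b=cv2.resize(b,(533,400))
    save(name,cv2.resize(np.hstack([cv2.resize(a,(400,400)),b[:,133:]]),(800,400)))
    for n,z in [('stud',.066),('pointer',.056),('hub',.041),('counter',0)]:
        for d in tip_of('wrist',n)[:2]:
            p=ray(f,d['centre'],z)[:2];print(n,round(d['score'],2),np.round(d['centre']),np.round(p,4),'ang',round(np.degrees(np.arctan2(*(p-H)[::-1]))%360,1))
    print('t',get_state()['clock'])
E
python3 - <<'E'
from h import *
print(flick());look('f1')
E
```

```text
205 False [-0.3  1.6 -1.2]
220 False [ 1.3 -1.6 -1.8]
235 False [ 0.6  0.1 -1.1]
True
hub 0.84 [442. 270.] [ 0.5559 -0.0926] ang 266.5
counter 0.63 [410. 241.] [ 0.5568 -0.0932] ang 287.3
t 12.8667
```

View pics/f1.png

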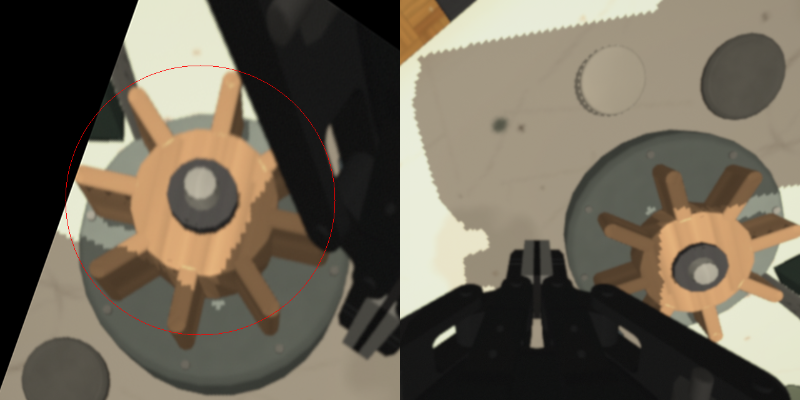

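Run:
```python
from h import *
f=grab_frame('scene')
for n,z in [('stud',.066),('pointer',.056),('hub',.041)]:
    for d in tip_of('scene',n)[:3]:
        p=ray(f,d['centre'],z)[:2];print(n,round(d['score'],2),np.round(d['centre']),np.round(p,4))
im=cv2.resize(f['img'][140:260,220:380],None,fx=5,fy=5,interpolation=cv2.INTER_CUBIC)
for a in (212.5,257.5,302.5):
    q=P(.047,a);q[2]=.066;p=proj(f,q);cv2.circle(im,tuple(int(v) for v in (p-[220,140])*5),3,(255,0,0),-1)
save('sc1',im)
```

```text
stud 0.78 [296. 184.] [ 0.5604 -0.1451]
stud 0.62 [304. 160.] [ 0.6109 -0.2972]
stud 0.56 [258. 242.] [0.5046 0.1542]
pointer 0.85 [265. 194.] [ 0.6173 -0.0617]
pointer 0.7 [305. 166.] [ 0.5993 -0.2794]
pointer 0.56 [257. 244.] [0.5083 0.1529]
hub 0.91 [290. 170.] [ 0.6386 -0.2534]
hub 0.89 [272. 246.] [0.4833 0.1226]
hub 0.6 [287. 197.] [ 0.5643 -0.1019]
```

View pics/sc1.png

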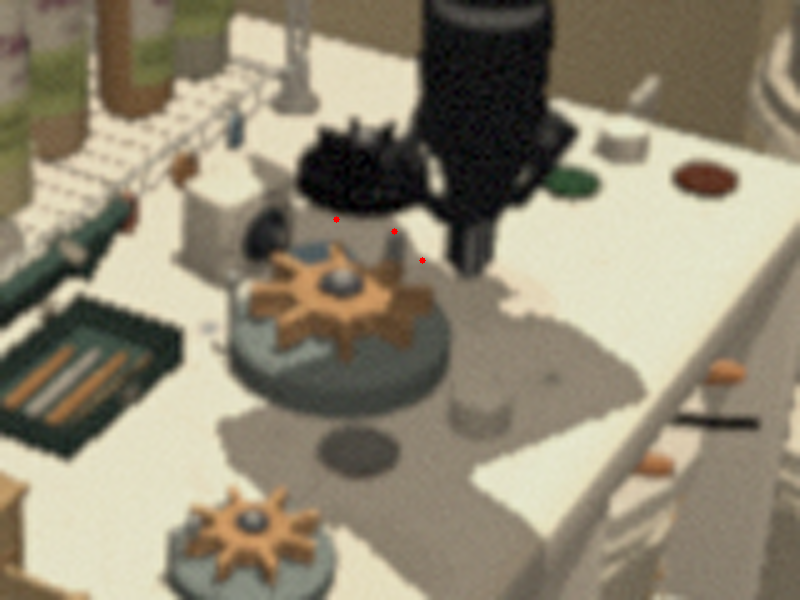

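The scene crop shows the stud at about (395,235), on the marker for 257.5°, so the wheel moved exactly one click. Next is the second click.

```bash
cat >> h.py <<'E'
def scene(name):
    f=grab_frame('scene')
    for n,z in [('stud',.066),('pointer',.056),('hub',.041)]:
        for d in tip_of('scene',n)[:4]:
            p=ray(f,d['centre'],z)[:2]
            if np.linalg.norm(p-H)<.09: print(n,round(d['score'],2),np.round(d['centre']),np.round(p,4),'ang',round(np.degrees(np.arctan2(*(p-H)[::-1]))%360,1))
    im=cv2.resize(f['img'][140:260,220:380],None,fx=5,fy=5,interpolation=cv2.INTER_CUBIC)
    for a in (257.5,302.5,347.5,32.5):
        q=P(.047,a);q[2]=.066;p=proj(f,q);cv2.circle(im,tuple(int(v) for v in (p-[220,140])*5),3,(255,0,0),-1)
    save(name,im)
E
python3 - <<'E'
from h import *
print(flick());look('f2');scene('sc2')
E
```

```text
205 False [-0.4  1.4  0.1]
220 False [ 0.2 -0.3 -0.3]
235 False [-0.3 -0.2  0.2]
True
counter 0.62 [411. 238.] [ 0.5551 -0.0921] ang 241.3
counter 0.58 [353.  88.] [ 0.4548 -0.0758] ang 171.7
t 17.125
stud 0.83 [286. 182.] [ 0.5881 -0.1368] ang 304.8
pointer 0.68 [266. 194.] [ 0.6122 -0.0583] ang 29.8
hub 0.97 [287. 199.] [ 0.5601 -0.0914] ang 348.1
```

View pics/f2.png

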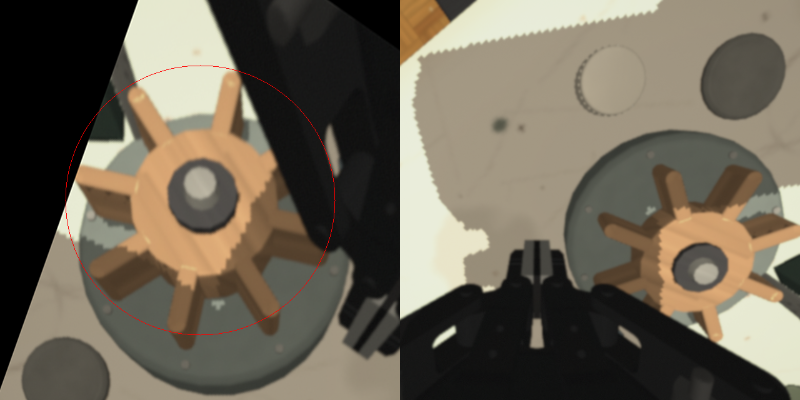

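View pics/sc2.png

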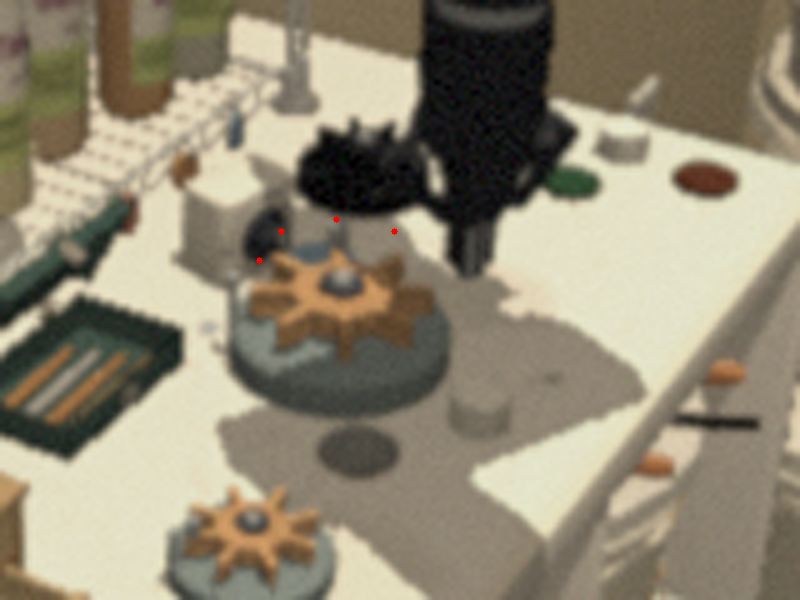

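The stud is now at about (335,225), on the 302.5° marker and measured at 304.8°. The wheel is at rest two clicks short and the base hasn't moved. Third click next.

Run:
```python
from h import *
print(flick());look('f3');scene('sc3')
```

```text
205 False [ 0.5  1.4 -1.1]
220 False [ 0.2 -0.3  0.2]
235 False [-0.2 -0.4  0.9]
True
stud 0.66 [492. 375.] [ 0.6029 -0.102 ] ang 346.2
hub 0.65 [442. 272.] [ 0.5569 -0.0929] ang 290.8
counter 0.77 [409. 239.] [ 0.5548 -0.0932] ang 246.5
counter 0.47 [353.  88.] [ 0.455  -0.0761] ang 171.9
t 21.3833
stud 0.66 [278. 185.] [ 0.6029 -0.1103] ang 337.1
pointer 0.61 [267. 196.] [ 0.6033 -0.0527] ang 38.6
hub 0.7 [288. 200.] [ 0.5521 -0.086 ] ang 130.7
```

View pics/sc3.png

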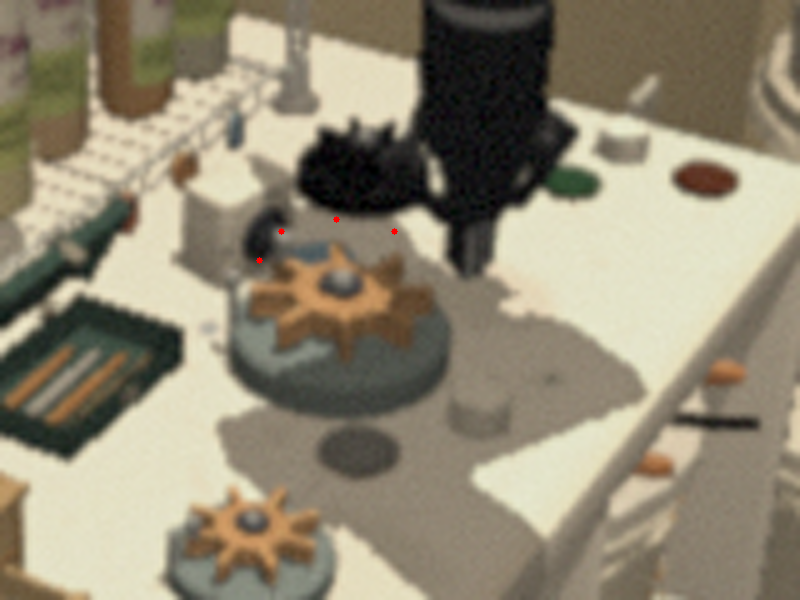

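The stud is at about 346° in the wrist view and 337° in the scene view, against an expected 347.5°, so it's one click short and at rest. The last click follows, then I'll back away up for the final check.

Run:
```python
from h import *
print(flick())
a=235;p=P(.085,a);p[2]=.2;move_l(p,.2)
p=P(.085,190);p[2]=.2;move_l(p,.2,rot=o(190))
look('f4');scene('sc4')
```

```text
205 False [ 1.3  1.7 -0.4]
220 False [-0.1  0.2  0.5]
235 False [-0.3  0.2  1.6]
True
stud 0.59 [409. 174.] [ 0.5945 -0.0651] ang 33.5
stud 0.47 [371. 352.] [ 0.6141 -0.2881] ang 286.4
pointer 0.95 [360. 351.] [ 0.6051 -0.2972] ang 283.4
pointer 0.85 [415. 169.] [ 0.6027 -0.0596] ang 33.5
hub 0.71 [358. 189.] [ 0.5548 -0.0936] ang 249.6
counter 0.94 [381. 314.] [ 0.6445 -0.2762] ang 295.5
counter 0.63 [321. 100.] [ 0.4983 -0.0078] ang 124.9
t 27.6667
stud 0.74 [288. 198.] [ 0.5402 -0.0592] ang 116.7
stud 0.56 [272. 186.] [ 0.6138 -0.0929] ang 357.6
pointer 0.89 [265. 195.] [ 0.6105 -0.0534] ang 34.2
hub 0.6 [289. 201.] [ 0.5486 -0.0856] ang 146.5
hub 0.23 [267. 196.] [ 0.6201 -0.076 ] ang 12.8
```

View pics/f4.png

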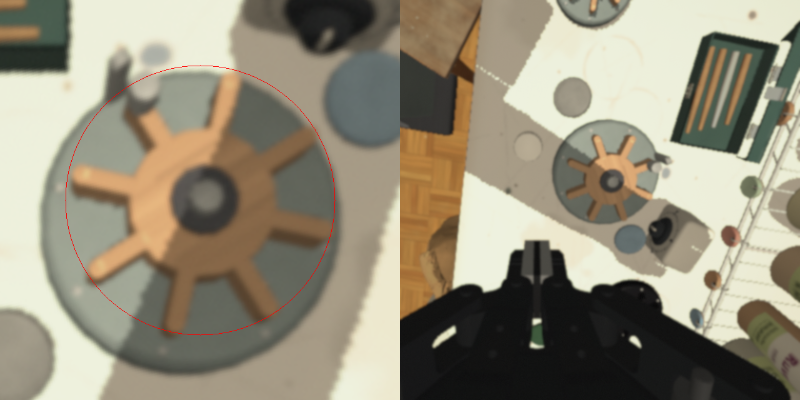

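View pics/sc4.png

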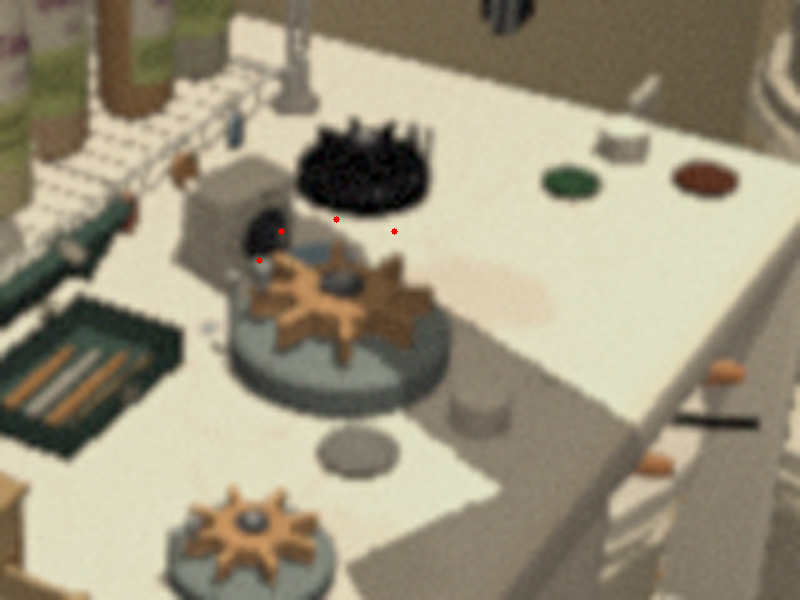

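The stud now stands right at the pointer in both views: rectified view at about (145,90) beside (120,70), and the scene crop on the 32.5° marker. The base, tiles and cap look unmoved, and the arm is clear.

```bash
python3 -c "
from cell import *
sign_off()"
```

```text
the job is handed in; nothing more can be done
```

The studded lobe now stands at the pointer and the job is handed in. I flicked the large grey counter's wheel anticlockwise by four single clicks with the shut fingertips. After each click I waited 0.5 s, pulled the fingers clear and checked the stud.

- **Stud position:** it started about 212° around the wheel (4 clicks short). After each click it sat at about 257°, 303°, 347° and finally 33°. In the last wrist view the stud and the pointer both measured 33.5°.
- **Handling:** the force readings I took between moves stayed under about 3 N during the flicks. The base, tiles and cap look unmoved. The loop tool was out of reach and out of frame in the last views. The clock read 27.7 s at the final check.
- **Finger length:** the tips sat about 28 mm short of the stated TCP. Both cameras showed it, and touching an empty bit of table (about 9.6 N on contact) confirmed it. I allowed for that in the working height.
- **Disagreements:**
    - After the third click the scene camera put the stud at 337°, while the wrist camera said 346°.
    - In the final scene picture the detector reported the stud in two wrong places (117° and 358°). In that picture the stud is visibly at the pointer.

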